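# Load a counting chamber under the stage clip

### The job

Load the glass counting chamber into the microscope stage: with one fingertip press the spring clip's broad heel down and keep it held down, so that the nose stays raised, while the other fingertip pushes the chamber in beneath the nose until its long edge lies square against the stop bar, with the clip at the middle of that edge. Then let the clip come down onto the chamber and move clear. Only slide the glass along the stage, nudging it straight first if need be: never lift it off, and leave the other things where they are.

Things in the scene. Friction and masses are not known exactly. Their poses are not given: they have to be found in the camera images.
- stage: Loose bench stage of a boom microscope: heavy black plate on a grey base, fixed, 170 (its x) x 250 (its y) x 20 mm; flat top 20 mm above the bench. Origin: centre of its underside; z up. The spring clip stands on its +y half and points to -y; the chamber starts to -y of the clip. A flush round white window, 48 mm across, shows where the chamber is to go.
- stop (a point): Middle of the face of the aluminium stop bar, at stage-top height (bar 90 mm long along the stage's x, 5 high, 5 thick; face to the stage's -y). Axes as the stage's. A chamber home and centred has its origin 15 mm to -y of this point. The clip lies along y over this point: its nose ends 10 mm to -y of it, its pivot is 18 mm to +y.
- clip (a joint): Steel spring clip, a see-saw lever, its blade 14 mm wide. Angle in rad: 0 = at rest, nose 1.5 mm above the stage, too low for the chamber; grows as the heel is pressed and the nose rises; about 0.21 = nose resting on the chamber; the chamber passes above 0.24; 0.36 = heel fully down (nose 10 mm up). About 4 N on mid-heel holds it fully down; it springs shut when let go.
- clip_heel (a point): Centre of the upper face of the clip's heel, a flat ribbed steel pad 28 mm wide (stage's x) and 42 mm long (from 7 to 49 mm beyond the pivot, to the stage's +y). At rest it slopes up to +y by 0.36 rad; fully pressed it is level, its face 3 mm above the stage top, its centre 46 mm to +y of point stop. It moves with the clip; a fingertip can slide along it.
- chamber: Glass counting chamber, a thick loose slab 76 (its x) x 30 (its y) x 7 mm, about 40 g, clear glass with two white frosted ends and a small metallic double square in the middle. Lies flat on the stage. Origin: centre of its underside; x along its length, z up. Its two long edges are alike.
- dropper: Bystander: amber dropper bottle with rubber bulb, 29 mm across, 88 mm tall, standing beyond the stage. Origin: centre of its underside.
- coverbox: Bystander: small clear-topped cover-glass box, 30 x 30 x 15 mm, lying on the stage itself beside the clip. Origin: centre of its underside.
- forceps: Bystander: steel forceps, 135 mm long, 9 mm high, lying on the bench in front of the stage. Origin: centre of its underside.
- tube_rack: Bystander: white tube rack, 60 x 110 x 50 mm, with blue-capped tubes to 102 mm high. Origin: centre of its underside.
- mortar: Bystander: white porcelain mortar, 110 mm across, with its pestle in it. Origin: centre of its underside.
- tub: Bystander: white plastic tub with a blue lid, 108 x 148 x 61 mm. Origin: centre of its underside.
- vial: Bystander: small glass vial with black cap, 22 mm across, 46 mm tall. Origin: centre of its underside.

How it is judged (in metres and radians):
On the way, in this order (a step that is already met when the one before it is completed fails the run):
1. a finger holds the clip open while the chamber is still clear of the nose (value of joint clip above 0.24 rad and contact force between the fingers and clip above 0.5 N and y of chamber in the frame of stop below -0.0215 m), for 0.1 s.
2. the chamber has been pushed in against the stop bar, centred, with the clip still held down (value of joint clip above 0.24 rad and contact force between the fingers and clip above 0.5 N and y of chamber in the frame of stop between -0.0175 and -0.0125 m and x of chamber in the frame of stop between -0.008 and 0.008 m and angle between the x axis of chamber and the x axis of stage, either way round below 0.09 rad), for 0.1 s.
At the end, for the whole second after the job is handed in: The chamber lies flat on the stage with its long edge against the stop bar (within 2.5 mm), centred on the clip within 8 mm, square within 0.09 rad, at rest, and the released clip presses down on it (y of chamber in the frame of stop between -0.0175 and -0.0125 m and x of chamber in the frame of stop between -0.008 and 0.008 m and angle between the x axis of chamber and the x axis of stage, either way round below 0.09 rad and angle between chamber's own z axis and vertical below 0.04 rad and z of chamber in the frame of stop between -0.002 and 0.002 m and value of joint clip between 0.15 and 0.26 rad and contact force between clip and chamber above 0.8 N and linear speed of chamber below 0.01 m/s); the robot touches nothing.
It fails at once if the chamber is lifted or tipped off the stage (z of chamber in the frame of stop above 0.005 m or angle between chamber's own z axis and vertical above 0.2 rad).
It fails at once if another thing on the bench or stage is moved by more than 30 mm or tipped (distance of any of dropper, coverbox, forceps, tube_rack, mortar, tub, vial from where it was at the start of the episode above 0.03 m or angle between any of dropper, coverbox, forceps, tube_rack, mortar, tub, vial's own z axis and vertical above 0.5 rad).
It also fails if it takes over 64 s, if anything falls off the work surface, if the arm or the gripper's body presses on something with over 40 N, if the wrist force passes 120 N, or if a joint passes its speed limit or range.

### The arm

A 6-joint arm with a two-finger parallel gripper is mounted at the origin on the work surface. World frame = base frame: x ahead of the robot, y to its left, z up, the work surface at z = 0. Lengths are in mm, angles in rad, forces in N, time in s.
With the tool pointing down it reaches from about 325 to 850 mm from the base axis. Payload 15.5 kg.
Tool frame: the origin (TCP) lies midway between the tips of the shut fingers; the grasp point (between the pads) lies 19 mm behind it (env.pinch_z is the distance from the TCP to the grasp point, in mm); y points along the fingers, z is the direction in which the jaws open and shut, and the axes are right-handed (so a half turn about y gives the same grasp; the last joint's range is limited). The gripper opens to 91 mm and grips with 3 to 60 N. Pads are 32 mm wide; open, the fingers measure 118 mm over their backs; the gripper's body (76 mm by 178 mm) begins 60 mm behind the grasp point.
Start: joints at [-1.419, 0.494, 1.345, -0, 1.302, -0.096], TCP at [152.69, -606.063, 213.915] pointing down, gripper open.
Joint ranges: [-2.91, 2.91], [-0.82, 2.16], [0.22, 2.67], [-1.22, 4.37], [0.12, 2.79], [-3.08, 3.08]. Speed limits (rad/s): [1.89, 1.89, 2.57, 3.01, 3.01, 3.01].

### API

Orientations are given as a 3x3 rotation matrix whose columns are the frame's x, y, z axes.
In Python, from workcell import env, imaging, job gives the robot as it stands. The module is installed in compiled form; this text tells all that it offers.
- The arm moves only by the tool move_arm, never from a script. Its argument "increments" is a list of rows, each an object of numbers: "dx", "dy", "dz": the shift along the tool's x, y, z in cm; "rx", "ry", "rz": the turn, a rotation vector about the tool's x, y, z in degrees; "gripper": the closure, from 0 (fully open) to 1 (shut). In form: [{"dx": .., "dy": .., "dz": .., "rx": .., "ry": .., "rz": .., "gripper": ..}, ...]. A call has 1 to 8 rows; each row shifts and turns the commanded pose from where the row before left it, along the tool's axes as they then stand; what a row does not reach is not made up. A row lasts 1/12 s, in which the tool goes at most 41.7 mm and 7.16 degrees, less where a joint would pass 70% of its speed; a pose out of reach is approached as far as the arm can. A call with a gripper value outside its range is refused whole. The fingers move at their own pace and stop on an object; "grip_force" is the grip in N (left out, the last holds). Time passes only in rows, so rows that do not move let the fingers close. It gives the time, the measured TCP pose, the force and the opening at its end, in the units of the state.
- env.sense(): the state, without advancing time (a new reading comes with each control period).
- imaging.read_camera(name): name is "side" or "top"; returns the picture (400x640x3 uint8, blue, green, red); there is no depth.
- imaging.get_calibration(name): a dict with "K" (3x3 intrinsics, pixels), "cam_to_world" (4x4, takes a point from camera to world coordinates). Camera axes: x right, y up, looking along -z (the intrinsics and any distortion apply to the point x, -y, -z); pixel columns grow to the right and rows downward; lengths in mm; the calibration is good to about 2 mm. A picture is of the moment at which its call begins. get_calibration takes no time and is no camera call.
- job.close_job(): hands the job in, once; it reports no verdict.
The state is a dict: "time_s": time; "qpos": joint angles; "joint_vel": joint speeds; "joint_torque": joint torques, N m; "ee_pos": TCP position; "tcp_rot": TCP orientation; "force": force on the tool from outside, world axes, zero at the start; "wrist_torque": the same for the moment, N m; "grip_width": finger opening in mm.
Only numpy, scipy, OpenCV 4.12 (cv2) and the standard library are available. Lean on these libraries where they do the work, as an engineer would, in place of code of your own. Each camera call takes 0.05 s, during which the arm holds its last target. There are 200 camera calls.

## Working session

There is one attempt and no reset: what is moved stays moved. The work goes in short steps, Python scripts to look and compute and a tool call to move; the robot and the scene stay as the last step left them, time stands still between calls to the robot, and variables do not carry over. Pictures are saved under pics/ and viewed, about 8 in all and at most 12, crops included, and the job is handed in when it is done.

Besides the shell and the picture viewer there is one more tool, called after "Emit:" by a JSON object that holds its "method" and its "body". move_arm: Moves the arm, as the interface text tells. Its arguments: {"type":"object","properties":{"increments":{"type":"array"},"grip_force":{"type":"number"}},"required":["increments"]}

```bash
mkdir -p pics
cat > h.py <<'E'
import numpy as np,cv2
from workcell import env,imaging,job
def ray(name,u,v):
    c=imaging.get_calibration(name);K=np.array(c["K"]);T=np.array(c["cam_to_world"])
    p=cv2.undistortPoints(np.array([[[u,v]]],float),K,np.array(c.get("dist",np.zeros(5)),float))[0,0]
    d=T[:3,:3]@np.array([p[0],-p[1],-1.]);return T[:3,3],d
def onz(name,u,v,z):
    o,d=ray(name,u,v);return o+d*(z-o[2])/d[2]
def proj(name,P):
    c=imaging.get_calibration(name);K=np.array(c["K"]);T=np.linalg.inv(np.array(c["cam_to_world"]))
    q=T[:3,:3]@np.array(P,float)+T[:3,3];q=q*[1,-1,-1];w=K@q;return w[:2]/w[2]
E
python3 - <<'E'
from h import *
for n in("top","side"):
    im=imaging.read_camera(n);cv2.imwrite(f"pics/{n}0.png",im)
    c=imaging.get_calibration(n);print(n,c)
s=env.sense();print(s["tcp_rot"],s["ee_pos"],s["grip_width"],env.pinch_z,s["time_s"])
E
```

```text
top {'K': array([[505.7808963 ,   0.        , 320.19047074],
       [  0.        , 505.7808963 , 200.3220011 ],
       [  0.        ,   0.        ,   1.        ]]), 'cam_to_world': array([[-6.55586169e-03,  9.96479887e-01, -8.35754421e-02,
         4.63326581e+02],
       [-9.99975907e-01, -6.34221207e-03,  2.82160605e-03,
         3.57548646e+01],
       [ 2.28162050e-03,  8.35919266e-02,  9.96497458e-01,
         1.35217623e+03],
       [ 0.00000000e+00,  0.00000000e+00,  0.00000000e+00,
         1.00000000e+00]])}
side {'K': array([[461.47505701,   0.        , 325.21032028],
       [  0.        , 461.47505701, 196.23576543],
       [  0.        ,   0.        ,   1.        ]]), 'cam_to_world': array([[-8.40646795e-01,  3.36066228e-01, -4.24702785e-01,
         8.94995160e+01],
       [-5.41570002e-01, -5.16040138e-01,  6.63629798e-01,
         7.40114381e+02],
       [ 3.85987978e-03,  7.87884552e-01,  6.15810876e-01,
         7.32832313e+02],
       [ 0.00000000e+00,  0.00000000e+00,  0.00000000e+00,
         1.00000000e+00]])}
[[-9.69691426e-01 -1.94671473e-04  2.44332767e-01]
 [-2.44332836e-01  1.03717234e-03 -9.69690873e-01]
 [-6.46440359e-05 -9.99999443e-01 -1.05330175e-03]] [ 152.61906049 -605.73874594  213.43160868] 91.17088141780103 18.8 0.1
```

View pics/top0.png

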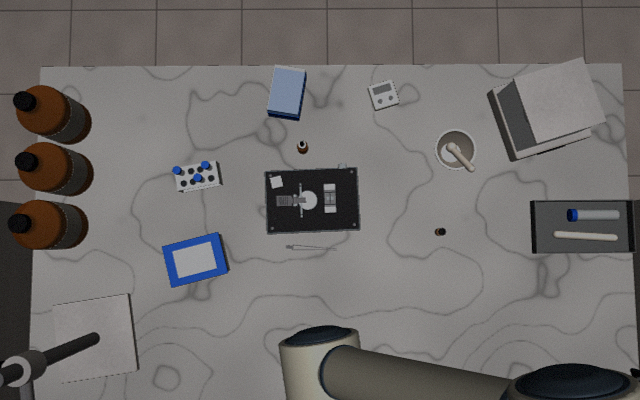

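View pics/side0.png

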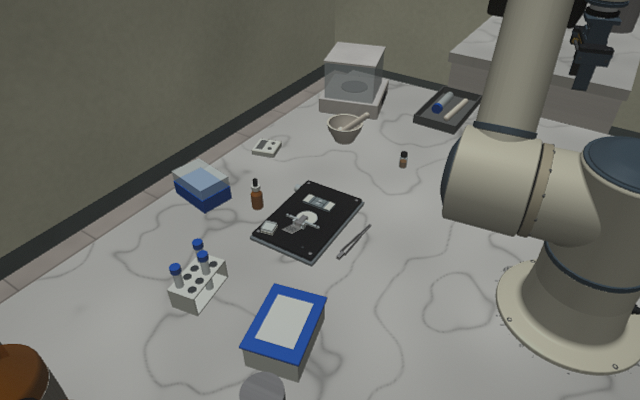

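The top view shows the stage at about (265–360, 167–234), with the clip at (298, 200), the chamber at (330, 198) and the cover box at (277, 182). Next is one enlarged crop from both cameras.

Run:
```python
from h import *
t=cv2.imread("pics/top0.png")[155:245,255:370];s=cv2.imread("pics/side0.png")[170:270,240:375]
a=cv2.resize(t,None,fx=6.5,fy=6.5,interpolation=cv2.INTER_CUBIC)
a=np.clip(a.astype(float)*1.5,0,255).astype(np.uint8)
cv2.imwrite("pics/c0.png",a)
# stage corners from dark mask, at z=20
im=cv2.imread("pics/top0.png");g=cv2.cvtColor(im,cv2.COLOR_BGR2GRAY)
m=(g<70).astype(np.uint8);m[:, :250]=0;m[:,375:]=0;m[:155]=0;m[245:]=0
m=cv2.morphologyEx(m,cv2.MORPH_OPEN,np.ones((3,3)))
cs,_=cv2.findContours(m,0,2);c=max(cs,key=cv2.contourArea);r=cv2.minAreaRect(c);b=cv2.boxPoints(r);print(r)
for p in b:print(p,onz("top",*p,20).round(1))
print(onz("top",*r[0],20))
```

```text
((311.91851806640625, 199.96327209472656), (61.231040954589844, 92.16630554199219), 87.70938873291016)
[264.64856 171.21408] [653.6 179.   20. ]
[356.7412  167.53036] [661.9 -65.7  20. ]
[359.18848 228.71246] [499.4 -70.1  20. ]
[267.09583 232.39618] [491.3 172.1  20. ]
[576.14579719  53.84070947  20.        ]
```

View pics/c0.png

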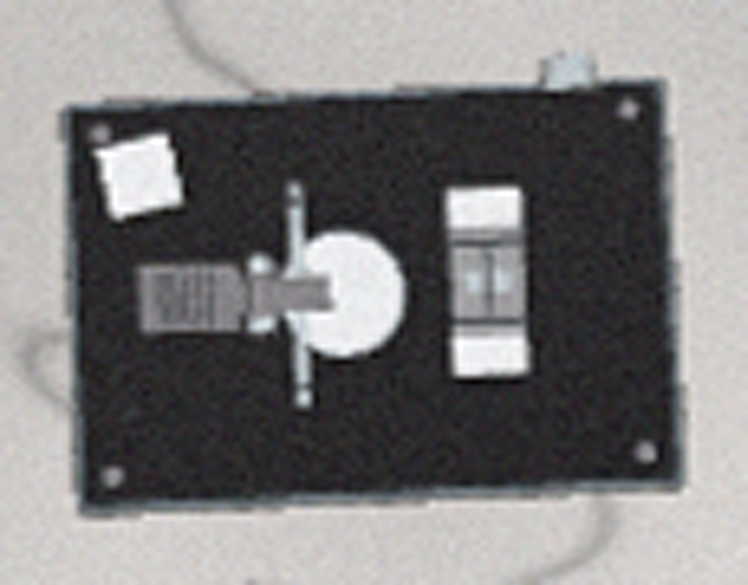

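The crop shows these positions:
- Stop face: about (305, 295)
- Clip nose: (331, 294)
- Heel end: (137, 298)
- Window centre: (343, 294)
- Chamber: x 447–527, y 187–377, nearly square

The stage's y axis is roughly world +y. First I'll convert these to world positions.

```bash
cat >> h.py <<'E'
def crop(x,y,z): return onz("top",255+(x+.5)/6.5-.5,155+(y+.5)/6.5-.5,z)
STOP=None
E
python3 - <<'E'
from h import *
w=crop(343,294,20);f=crop(305,295,22.5);nose=crop(331,294,22.5);piv=crop(260,293,30)
ch=[crop(x,y,27) for x,y in((447,188),(523,187),(530,375),(452,377))]
e=[crop(x,y,20) for x,y in((65,107),(663,82),(683,488),(80,512))]
d1=e[0]-e[1];d2=e[3]-e[2];a=[np.arctan2(-d[0],d[1]) for d in(d1,d2)];
b=crop(294,185,25)-crop(304,405,25);a.append(np.arctan2(b[1],b[0]))
print("yaw",a,"edges",np.round(e,1).tolist())
cc=np.mean(ch,0);l=ch[0]-ch[3];r=ch[1]-ch[2];print("chyaw",np.arctan2(l[1],l[0]),np.arctan2(r[1],r[0]))
yaw=0.038;Y=np.array([-np.sin(yaw),np.cos(yaw),0]);X=np.array([np.cos(yaw),np.sin(yaw),0])
print("stop cands",f,w+15*Y,nose+10*Y,piv-18*Y)
S=np.mean([f,w+15*Y,nose+10*Y,piv-18*Y],0)
for q in[cc]+ch:print("ch rel",X@(q-S),Y@(q-S))
print("S",S)
# dropper etc.
print(onz("top",302,152,0),onz("side",257,206,0))
# check side: stop bar proj
print(proj("side",S))
E
```

```text
yaw [np.float64(0.03592807605985422), np.float64(0.03321184090093528), np.float64(0.04193664693776493)] edges [[654.0, 179.1, 20.0], [662.8, -65.3, 20.0], [497.0, -71.3, 20.0], [488.9, 172.6, 20.0]]
chyaw 0.01920632113888275 0.027978359400998427
stop cands [576.11354701  81.29065661  22.5       ] [576.06552865  80.91288135  20.        ] [576.07383021  80.73011602  22.5       ] [577.08681131  81.2034728   30.        ]
ch rel 1.585851335649724 -74.07776193361869
ch rel 40.368251627087155 -59.220187483303405
ch rel 39.411051802364675 -90.03997442828457
ch rel -37.013236683905944 -89.2740520345029
ch rel -36.4226614029471 -57.776833788383875
S [576.33492929  81.0342817   23.75      ]
[708.17845412  80.25787656   0.        ] [716.7518007   77.19074373   0.        ]
[301.70306852 219.69975705]
```

Emit:
{"method": "move_arm", "body": {"increments": [{"ry": 6.04,"gripper": 1},{"ry": 6.04,"gripper": 1},{"gripper": 1}]}}

```text
$.increments[0]: bad value
```

```bash
cat >> h.py <<'E'
S=np.array([576.3,81.0,20.]);yw=0.036
X=np.array([np.cos(yw),np.sin(yw),0]);Y=np.array([-np.sin(yw),np.cos(yw),0])
def st():
    s=env.sense();R=np.array(s["tcp_rot"]);p=np.array(s["ee_pos"]);z=R[:,2]
    print("t",s["time_s"],"pos",p.round(1),"stage",(X@(p-S)).round(1),(Y@(p-S)).round(1),(p[2]-20).round(2),"zang",np.degrees(np.arctan2(z[1],z[0])).round(2),"F",np.round(s["force"],1),"w",round(s["grip_width"],1));return R,p
def to(sx,sy,z):
    R,p=st();t=S+sx*X+sy*Y;t[2]=z;print("d cm",(R.T@(t-p)/10).round(3))
E
python3 -c "
from h import *
to(0,-112,160)"
```

```text
t 0.1 pos [ 152.6 -605.7  213.4] stage -448.1 -671.0 193.43 zang -75.86 F [ 0.6  1.1 -0.2] w 91.2
d cm [-55.519   5.394 -45.283]
```

Emit:
{"method": "move_arm", "body": {"increments": [{"dx": 0,"dy": 0,"dz": 0,"rx": 0,"ry": 6.04,"rz": 0,"gripper": 1.0},{"dx": 0,"dy": 0,"dz": 0,"rx": 0,"ry": 6.04,"rz": 0,"gripper": 1.0},{"dx": 0,"dy": 0,"dz": 0,"rx": 0,"ry": 0,"rz": 0,"gripper": 1.0}]}}

```text
time_s: 0.35
ee_pos: [152.7, -605.9, 213.6]
tcp_rot: [[-1.0, -0.0, 0.03], [-0.03, 0.001, -1.0], [0.0, -1.0, -0.001]]
force: [0.3, 0.7, 0.3]
grip_width: 73.9
```

```bash
python3 -c "
from h import *
to(0,-112,160)"
```

```text
t 0.35 pos [ 152.7 -605.9  213.6] stage -448.1 -671.2 193.57 zang -88.26 F [0.3 0.7 0.3] w 73.9
d cm [-44.495   5.393 -56.163]
```

Emit:
{"method": "move_arm", "body": {"increments": [{"dx": -2.4,"dy": 0.3,"dz": -3.0,"rx": 0,"ry": 0,"rz": 0,"gripper": 1.0},{"dx": -2.4,"dy": 0.3,"dz": -3.0,"rx": 0,"ry": 0,"rz": 0,"gripper": 1.0},{"dx": -2.4,"dy": 0.3,"dz": -3.0,"rx": 0,"ry": 0,"rz": 0,"gripper": 1.0},{"dx": -2.4,"dy": 0.3,"dz": -3.0,"rx": 0,"ry": 0,"rz": 0,"gripper": 1.0},{"dx": -2.4,"dy": 0.3,"dz": -3.0,"rx": 0,"ry": 0,"rz": 0,"gripper": 1.0},{"dx": -2.4,"dy": 0.3,"dz": -3.0,"rx": 0,"ry": 0,"rz": 0,"gripper": 1.0},{"dx": -2.4,"dy": 0.3,"dz": -3.0,"rx": 0,"ry": 0,"rz": 0,"gripper": 1.0},{"dx": -2.4,"dy": 0.3,"dz": -3.0,"rx": 0,"ry": 0,"rz": 0,"gripper": 1.0}]}}

```text
time_s: 1.02
ee_pos: [336.6, -357.6, 189.8]
tcp_rot: [[-0.999, 0.0, 0.04], [-0.04, 0.0, -0.999], [-0.0, -1.0, -0.0]]
force: [1.6, 0.9, -0.2]
grip_width: 20.6
```

Emit:
{"method": "move_arm", "body": {"increments": [{"dx": -2.4,"dy": 0.3,"dz": -3.0,"rx": 0,"ry": 0,"rz": 0,"gripper": 1.0},{"dx": -2.4,"dy": 0.3,"dz": -3.0,"rx": 0,"ry": 0,"rz": 0,"gripper": 1.0},{"dx": -2.4,"dy": 0.3,"dz": -3.0,"rx": 0,"ry": 0,"rz": 0,"gripper": 1.0},{"dx": -2.4,"dy": 0.3,"dz": -3.0,"rx": 0,"ry": 0,"rz": 0,"gripper": 1.0},{"dx": -2.4,"dy": 0.3,"dz": -3.0,"rx": 0,"ry": 0,"rz": 0,"gripper": 1.0},{"dx": -2.4,"dy": 0.3,"dz": -3.0,"rx": 0,"ry": 0,"rz": 0,"gripper": 1.0},{"dx": 0,"dy": 0,"dz": 0,"rx": 0,"ry": 0,"rz": 0,"gripper": 1.0}]}}

```text
time_s: 1.6
ee_pos: [476.1, -169.4, 171.4]
tcp_rot: [[-0.999, 0.001, 0.044], [-0.044, 0.001, -0.999], [-0.001, -1.0, -0.001]]
force: [-1.4, 0.1, -0.7]
grip_width: 0.5
```

```bash
python3 -c "
from h import *
to(0,-112,160)"
```

```text
t 1.6 pos [ 476.1 -169.4  171.4] stage -109.2 -246.7 151.45 zang -87.48 F [-1.4  0.1 -0.7] w 0.5
d cm [-11.022   1.169 -13.379]
```

Emit:
{"method": "move_arm", "body": {"increments": [{"dx": -2.2,"dy": 0.25,"dz": -2.68,"rx": 0,"ry": 0.46,"rz": 0,"gripper": 1.0},{"dx": -2.2,"dy": 0.25,"dz": -2.68,"rx": 0,"ry": 0,"rz": 0,"gripper": 1.0},{"dx": -2.2,"dy": 0.25,"dz": -2.68,"rx": 0,"ry": 0,"rz": 0,"gripper": 1.0},{"dx": -2.2,"dy": 0.25,"dz": -2.68,"rx": 0,"ry": 0,"rz": 0,"gripper": 1.0},{"dx": -2.2,"dy": 0.25,"dz": -2.68,"rx": 0,"ry": 0,"rz": 0,"gripper": 1.0},{"dx": 0,"dy": 4,"dz": 0,"rx": 0,"ry": 0,"rz": 0,"gripper": 1.0},{"dx": 0,"dy": 4,"dz": 0,"rx": 0,"ry": 0,"rz": 0,"gripper": 1.0},{"dx": 0,"dy": 0,"dz": 0,"rx": 0,"ry": 0,"rz": 0,"gripper": 1.0}]}}

```text
time_s: 2.27
ee_pos: [575.6, -35.9, 73.4]
tcp_rot: [[-0.999, -0.01, 0.032], [-0.032, 0.002, -0.999], [0.009, -1.0, -0.002]]
force: [-2.5, 0.5, -0.4]
grip_width: 0.4
```

```bash
python3 -c "
from h import *
to(0,-112,24)
a=imaging.read_camera('side')[120:280,220:420];b=imaging.read_camera('top')[150:250,250:375]
a=cv2.resize(a,None,fx=3,fy=3);b=cv2.resize(b,None,fx=3,fy=3)
o=np.zeros((780,600,3),np.uint8);o[:480]=a;o[480:,:375]=b
cv2.imwrite('pics/1.png',cv2.resize(o,None,fx=.76,fy=.76))"
```

```text
t 2.2667 pos [575.6 -35.9  73.4] stage -4.9 -116.8 53.35 zang -88.14 F [-2.5  0.5 -0.4] w 0.4
d cm [-0.539  4.931 -0.472]
```

View pics/1.png

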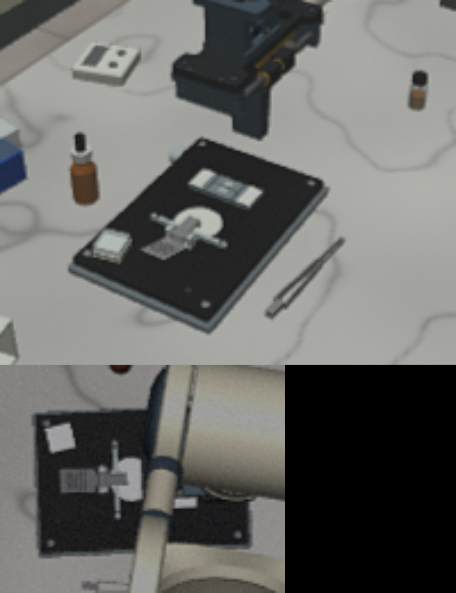

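The side view shows the shut fingers beyond the chamber's far edge, and the stage is undisturbed. I'll descend behind the chamber.

Emit:
{"method": "move_arm", "body": {"increments": [{"dx": -0.5,"dy": 1.5,"dz": -0.4,"rx": 0,"ry": 0,"rz": 0,"gripper": 1.0},{"dx": 0,"dy": 1.5,"dz": 0,"rx": 0,"ry": 0,"rz": 0,"gripper": 1.0},{"dx": 0,"dy": 0.8,"dz": 0,"rx": 0,"ry": 0,"rz": 0,"gripper": 1.0},{"dx": 0,"dy": 0.8,"dz": 0,"rx": 0,"ry": 0,"rz": 0,"gripper": 1.0},{"dx": 0,"dy": 0,"dz": 0,"rx": 0,"ry": 0,"rz": 0,"gripper": 1.0},{"dx": 0,"dy": 0,"dz": 0,"rx": 0,"ry": 0,"rz": 0,"gripper": 1.0}]}}

```text
time_s: 2.87
ee_pos: [584.5, -33.2, 34.3]
tcp_rot: [[-1.0, 0.001, 0.028], [-0.028, -0.0, -1.0], [-0.001, -1.0, 0.0]]
force: [-0.6, -0.0, 0.4]
grip_width: 0.8
```

```bash
python3 -c "
from h import *
R,p=st();print(R.round(4))
to(0,-112,23.5)"
```

```text
t 2.8667 pos [584.5 -33.2  34.3] stage 4.1 -114.4 14.27 zang -88.4 F [-0.6 -0.   0.4] w 0.8
[[-9.996e-01  6.000e-04  2.800e-02]
 [-2.800e-02 -1.000e-04 -9.996e-01]
 [-6.000e-04 -1.000e+00  1.000e-04]]
t 2.8667 pos [584.5 -33.2  34.3] stage 4.1 -114.4 14.27 zang -88.4 F [-0.6 -0.   0.4] w 0.8
d cm [ 0.413  1.077 -0.241]
```

Emit:
{"method": "move_arm", "body": {"increments": [{"dx": 0.3,"dy": 0.5,"dz": 0,"rx": 0,"ry": -0.46,"rz": 0,"gripper": 1.0},{"dx": 0,"dy": 0.5,"dz": 0,"rx": 0,"ry": 0,"rz": 0,"gripper": 1.0},{"dx": 0,"dy": 0.1,"dz": 0,"rx": 0,"ry": 0,"rz": 0,"gripper": 1.0},{"dx": 0,"dy": 0,"dz": 0,"rx": 0,"ry": 0,"rz": 0,"gripper": 1.0},{"dx": 0,"dy": 0,"dz": 0,"rx": 0,"ry": 0,"rz": 0,"gripper": 1.0}]}}

```text
time_s: 3.28
ee_pos: [581.2, -33.0, 22.4]
tcp_rot: [[-0.999, -0.0, 0.036], [-0.036, 0.0, -0.999], [0.0, -1.0, -0.0]]
force: [-0.9, -0.6, -0.7]
grip_width: -0.1
```

```bash
python3 -c "
from h import *
to(1,-65,23.5)"
```

```text
t 3.2833 pos [581.2 -33.   22.4] stage 0.8 -114.1 2.41 zang -87.94 F [-0.9 -0.6 -0.7] w -0.1
d cm [-0.016 -0.109 -4.911]
```

Emit:
{"method": "move_arm", "body": {"increments": [{"dx": 0,"dy": -0.05,"dz": -0.7,"rx": 0,"ry": 0,"rz": 0,"gripper": 1.0},{"dx": 0,"dy": 0,"dz": -0.6,"rx": 0,"ry": 0,"rz": 0,"gripper": 1.0},{"dx": 0,"dy": 0,"dz": -0.6,"rx": 0,"ry": 0,"rz": 0,"gripper": 1.0},{"dx": 0,"dy": 0,"dz": -0.6,"rx": 0,"ry": 0,"rz": 0,"gripper": 1.0},{"dx": 0,"dy": 0,"dz": -0.6,"rx": 0,"ry": 0,"rz": 0,"gripper": 1.0},{"dx": 0,"dy": 0,"dz": -0.6,"rx": 0,"ry": 0,"rz": 0,"gripper": 1.0},{"dx": 0,"dy": 0,"dz": -0.5,"rx": 0,"ry": 0,"rz": 0,"gripper": 1.0},{"dx": 0,"dy": 0,"dz": -0.4,"rx": 0,"ry": 0,"rz": 0,"gripper": 1.0}]}}

```text
time_s: 3.95
ee_pos: [579.6, 13.7, 23.0]
tcp_rot: [[-0.999, 0.0, 0.036], [-0.036, -0.0, -0.999], [-0.0, -1.0, 0.0]]
force: [0.3, -1.5, 1.0]
grip_width: 0.8
```

```bash
python3 -c "
from h import *
to(1,-65,23.5)
a=imaging.read_camera('side')[160:280,230:390];a=cv2.resize(a,None,fx=5,fy=5,interpolation=2)
cv2.imwrite('pics/2.png',a)
for y in(-10,-29,-59):
  for x in(-38,0,38):
    P=S+x*X+y*Y;P[2]=27;print(x,y,((proj('side',P)-[230,160])*5).round())
"
```

```text
t 3.95 pos [579.6  13.7  23. ] stage 0.9 -67.4 2.96 zang -87.92 F [ 0.3 -1.5  1. ] w 0.8
d cm [-0.013 -0.054 -0.242]
-38 -10 [439. 309.]
0 -10 [370. 281.]
38 -10 [303. 255.]
-38 -29 [460. 286.]
0 -29 [392. 259.]
38 -29 [325. 233.]
-38 -59 [492. 251.]
0 -59 [425. 225.]
38 -59 [359. 200.]
```

View pics/2.png

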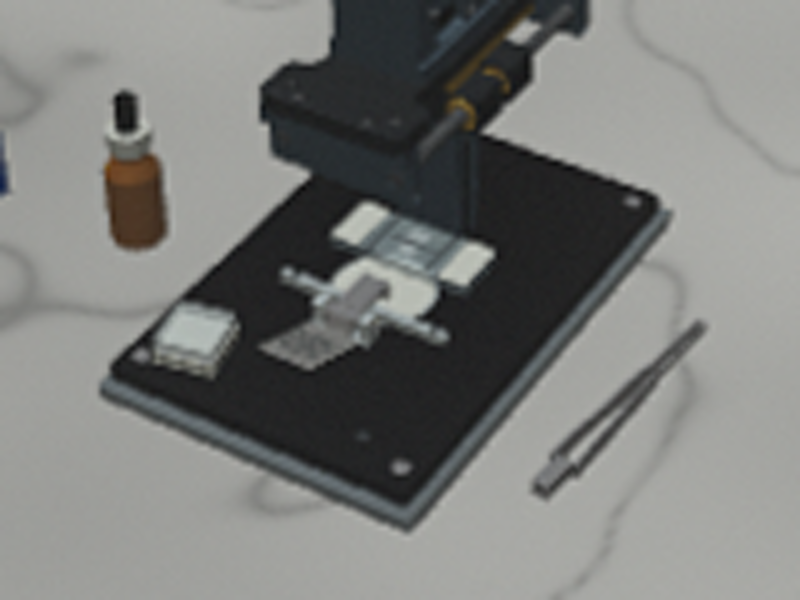

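The side view shows the chamber square in front of the nose, with its near-right corner at (466, 285) and far-right corner at (495, 248). That puts the near edge at about −27 mm. I'll push 3 mm more, back off and rise.

Emit:
{"method": "move_arm", "body": {"increments": [{"dx": 0,"dy": 0,"dz": -0.3,"rx": 0,"ry": 0,"rz": 0,"gripper": 1.0},{"dx": 0,"dy": 0,"dz": 0,"rx": 0,"ry": 0,"rz": 0,"gripper": 1.0},{"dx": 0,"dy": 0,"dz": 0.8,"rx": 0,"ry": 0,"rz": 0,"gripper": 1.0},{"dx": 0,"dy": -2,"dz": 0,"rx": 0,"ry": 0,"rz": 0,"gripper": 1.0},{"dx": 0,"dy": -2,"dz": 0,"rx": 0,"ry": 0,"rz": 0,"gripper": 1.0},{"dx": 0,"dy": -1.5,"dz": 0,"rx": 0,"ry": 0,"rz": 0,"gripper": 0.0},{"dx": 0,"dy": 0,"dz": -3,"rx": 0,"ry": 0,"rz": 0,"gripper": 0.0},{"dx": 0,"dy": 0,"dz": -3,"rx": 0,"ry": 0,"rz": 0,"gripper": 0.0}]}}

```text
time_s: 4.67
ee_pos: [578.6, 66.7, 79.0]
tcp_rot: [[-0.999, 0.002, 0.033], [-0.033, -0.0, -0.999], [-0.002, -1.0, 0.0]]
force: [0.2, 1.0, -0.6]
grip_width: 17.5
```

Emit:
{"method": "move_arm", "body": {"increments": [{"dx": 0,"dy": 0,"dz": 0,"rx": 0,"ry": 0,"rz": 0,"gripper": 0.0},{"dx": 0,"dy": 0,"dz": 0,"rx": 0,"ry": 0,"rz": 0,"gripper": 0.0},{"dx": 0,"dy": 0,"dz": 0,"rx": 0,"ry": 0,"rz": 0,"gripper": 0.0},{"dx": 0,"dy": 0,"dz": 0,"rx": 0,"ry": 0,"rz": 0,"gripper": 0.0},{"dx": 0,"dy": 0,"dz": 0,"rx": 0,"ry": 0,"rz": 0,"gripper": 0.0},{"dx": 0,"dy": 0,"dz": 0,"rx": 0,"ry": 0,"rz": 0,"gripper": 0.0}]}}

```text
time_s: 5.17
ee_pos: [577.7, 67.1, 77.8]
tcp_rot: [[-0.999, -0.0, 0.035], [-0.035, -0.0, -0.999], [0.0, -1.0, 0.0]]
force: [0.6, -0.6, 0.5]
grip_width: 57.8
```

```bash
python3 -c "
from h import *
to(0,-12.5,60)
a=imaging.read_camera('side')[160:280,230:390];a=cv2.resize(a,None,fx=5,fy=5,interpolation=2)
cv2.imwrite('pics/3.png',a)
"
```

```text
t 5.1667 pos [577.7  67.1  77.8] stage 0.9 -13.9 57.83 zang -88.0 F [ 0.6 -0.6  0.5] w 57.8
d cm [ 0.086  1.783 -0.144]
```

View pics/3.png

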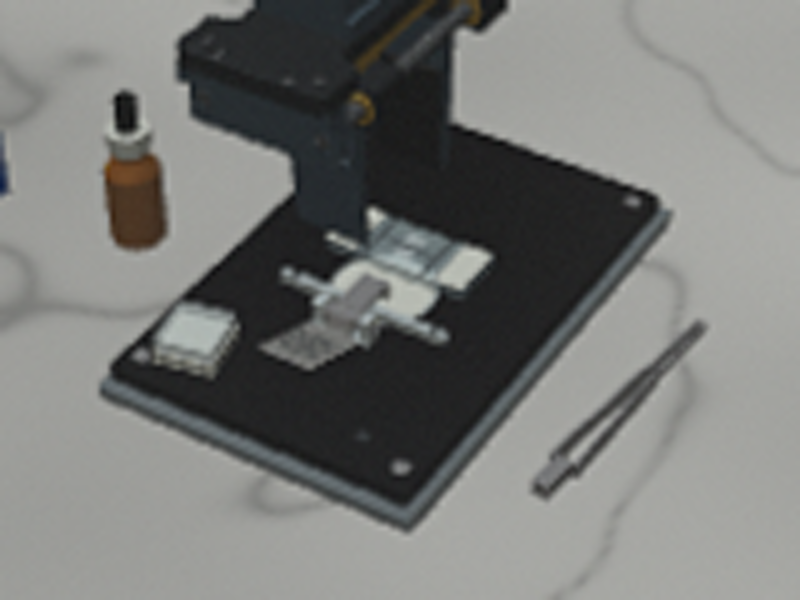

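The chamber is still in front of the nose and square, with its right end at (440–496, 245–292). I'll measure that end numerically while the jaws finish opening.

Emit:
{"method": "move_arm", "body": {"increments": [{"dx": 0.1,"dy": 0,"dz": 0,"rx": 0,"ry": 0,"rz": 0,"gripper": 0.0},{"dx": 0,"dy": 0,"dz": 0,"rx": 0,"ry": 0,"rz": 0,"gripper": 0.0},{"dx": 0,"dy": 0,"dz": 0,"rx": 0,"ry": 0,"rz": 0,"gripper": 0.0},{"dx": 0,"dy": 0,"dz": 0,"rx": 0,"ry": 0,"rz": 0,"gripper": 0.0},{"dx": 0,"dy": 0,"dz": 0,"rx": 0,"ry": 0,"rz": 0,"gripper": 0.0},{"dx": 0,"dy": 0,"dz": 0,"rx": 0,"ry": 0,"rz": 0,"gripper": 0.0}]}}

```text
time_s: 5.72
ee_pos: [576.7, 67.9, 77.9]
tcp_rot: [[-0.999, 0.0, 0.036], [-0.036, 0.0, -0.999], [-0.0, -1.0, -0.0]]
force: [-0.3, -0.6, 0.6]
grip_width: 91.0
```

```bash
cat >> h.py <<'E'
def bright(im,x0,y0,x1,y1,th=185):
    a=cv2.resize(im[y0:y1,x0:x1],None,fx=5,fy=5,interpolation=2);g=cv2.cvtColor(a,cv2.COLOR_BGR2GRAY)
    m=(g>th).astype(np.uint8);cs,_=cv2.findContours(m,0,2)
    for c in cs:
        if cv2.contourArea(c)<300:continue
        b=cv2.boxPoints(cv2.minAreaRect(c));print("blob",cv2.contourArea(c))
        for p in b:
            u=x0+(p[0]+.5)/5-.5;v=y0+(p[1]+.5)/5-.5;q=onz("side",u,v,27)-S
            print((p/1).round(),(X@q).round(1),(Y@q).round(1))
E
python3 -c "
from h import *
to(0,-12.5,60)
im=imaging.read_camera('side')
print('right end frosted now');bright(im,316,204,334,222,150)
print('side0 corner check: orig');im0=cv2.imread('pics/side0.png');bright(im0,295,190,345,215,150)
"
```

```text
t 5.7167 pos [576.7  67.9  77.9] stage -0.1 -13.1 57.94 zang -87.94 F [-0.3 -0.6  0.6] w 91.0
d cm [-0.01   1.794 -0.06 ]
right end frosted now
blob 1141.5
[-3. 54.] -18.7 -28.9
[44. 18.] -23.9 -63.6
[63. 43.] -41.3 -52.3
[16. 79.] -35.9 -18.3
side0 corner check: orig
blob 1002.5
[ 16. 108.] 22.7 -18.0
[103. 108.] -12.8 -39.4
[103. 124.] -19.0 -29.3
[ 16. 124.] 16.2 -8.1
blob 1017.0
[144.  89.] -22.3 -62.0
[178.  53.] -22.5 -94.2
[198.  71.] -37.6 -86.6
[164. 107.] -37.2 -54.9
blob 882.0
[43. 50.] 35.9 -61.6
[77. 16.] 36.2 -93.8
[93. 32.] 22.4 -86.9
[59. 66.] 22.4 -55.0
```

Emit:
{"method": "move_arm", "body": {"increments": [{"dx": 0,"dy": 1.5,"dz": 0.15,"rx": 0,"ry": 0,"rz": 0,"gripper": 0.0},{"dx": 0,"dy": 1.5,"dz": 0,"rx": 0,"ry": 0,"rz": 0,"gripper": 0.0},{"dx": 0,"dy": 1.0,"dz": 0,"rx": 0,"ry": 0,"rz": 0,"gripper": 0.0},{"dx": 0,"dy": 0.5,"dz": 0,"rx": 0,"ry": 0,"rz": 0,"gripper": 0.0},{"dx": 0,"dy": 0,"dz": 0,"rx": 0,"ry": 0,"rz": 0,"gripper": 0.0},{"dx": 0,"dy": 0,"dz": 0,"rx": 0,"ry": 0,"rz": 0,"gripper": 0.0}]}}

```text
time_s: 6.27
ee_pos: [576.7, 66.4, 33.0]
tcp_rot: [[-0.999, -0.0, 0.036], [-0.036, 0.0, -0.999], [0.0, -1.0, -0.0]]
force: [0.1, 0.3, 0.6]
grip_width: 91.3
```

```bash
python3 -c "
from h import *
to(0,-14.5,23)
a=imaging.read_camera('side')[160:280,230:390];a=cv2.resize(a,None,fx=5,fy=5,interpolation=2);a=np.clip(a*1.5,0,255)
cv2.imwrite('pics/4.png',a)
"
```

```text
t 6.2667 pos [576.7  66.4  33. ] stage -0.1 -14.6 13.03 zang -87.94 F [0.1 0.3 0.6] w 91.3
d cm [-0.01   1.003 -0.007][ WARN:0@1.134] global loadsave.cpp:1063 imwrite_ Unsupported depth image for selected encoder is fallbacked to CV_8U.
```

View pics/4.png

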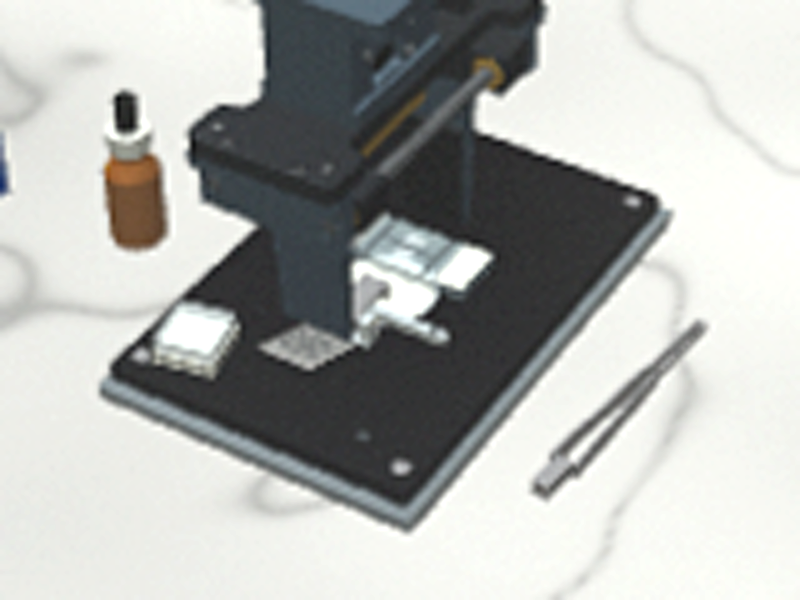

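Finger A is over the front half of the heel (tip about (340, 335)), and finger B is behind the chamber at (465, 215). Now I'll press gently.

Emit:
{"method": "move_arm", "body": {"increments": [{"dx": 0,"dy": 0.3,"dz": 0,"rx": 0,"ry": 0,"rz": 0,"gripper": 0.0},{"dx": 0,"dy": 0.2,"dz": 0,"rx": 0,"ry": 0,"rz": 0,"gripper": 0.0},{"dx": 0,"dy": 0,"dz": 0,"rx": 0,"ry": 0,"rz": 0,"gripper": 0.0}]}}

```text
time_s: 6.57
ee_pos: [577.1, 66.4, 28.0]
tcp_rot: [[-0.999, 0.001, 0.036], [-0.036, 0.0, -0.999], [-0.001, -1.0, -0.0]]
force: [1.0, -0.8, 1.7]
grip_width: 90.9
```

Emit:
{"method": "move_arm", "body": {"increments": [{"dx": 0,"dy": 0.2,"dz": 0,"rx": 0,"ry": 0,"rz": 0,"gripper": 0.0},{"dx": 0,"dy": 0.2,"dz": 0,"rx": 0,"ry": 0,"rz": 0,"gripper": 0.0},{"dx": 0,"dy": 0,"dz": 0,"rx": 0,"ry": 0,"rz": 0,"gripper": 0.0},{"dx": 0,"dy": 0,"dz": 0,"rx": 0,"ry": 0,"rz": 0,"gripper": 0.0}]}}

```text
time_s: 6.9
ee_pos: [577.2, 66.1, 24.1]
tcp_rot: [[-0.999, 0.001, 0.036], [-0.036, -0.0, -0.999], [-0.001, -1.0, 0.0]]
force: [0.4, -3.6, 6.8]
grip_width: 91.0
```

```bash
python3 -c "
from h import *
to(0,-14.5,23)
a=imaging.read_camera('side')[180:250,270:350];a=cv2.resize(a,None,fx=8,fy=8,interpolation=2);a=np.clip(a*1.5,0,255).astype(np.uint8)
cv2.imwrite('pics/5.png',a)
"
```

```text
t 6.9 pos [577.2  66.1  24.1] stage 0.3 -15.0 4.13 zang -87.94 F [ 0.4 -3.6  6.8] w 91.0
d cm [ 0.035  0.113 -0.047]
```

View pics/5.png

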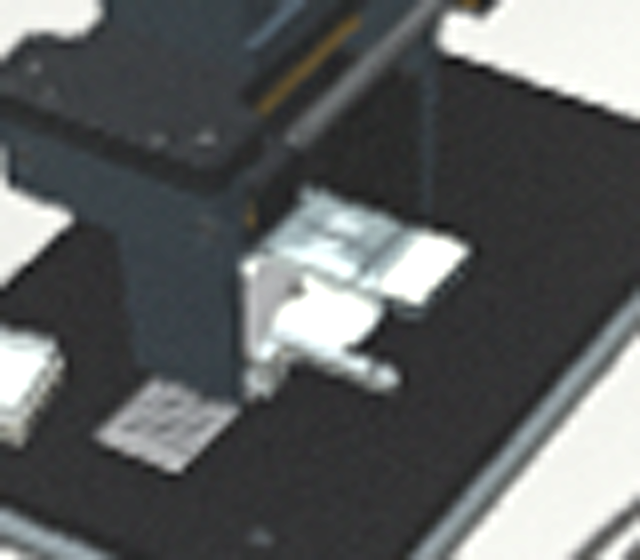

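The heel is flattened and the nose is raised, at 6.8 N. The chamber is still clear. Now the slow push.

Emit:
{"method": "move_arm", "body": {"increments": [{"dx": 0,"dy": 0.05,"dz": 0,"rx": 0,"ry": 0,"rz": 0,"gripper": 0.0},{"dx": 0,"dy": 0,"dz": -0.35,"rx": 0,"ry": 0,"rz": 0,"gripper": 0.0},{"dx": 0,"dy": 0,"dz": -0.35,"rx": 0,"ry": 0,"rz": 0,"gripper": 0.0},{"dx": 0,"dy": 0,"dz": -0.35,"rx": 0,"ry": 0,"rz": 0,"gripper": 0.0},{"dx": 0,"dy": 0,"dz": -0.35,"rx": 0,"ry": 0,"rz": 0,"gripper": 0.0},{"dx": 0,"dy": 0,"dz": 0,"rx": 0,"ry": 0,"rz": 0,"gripper": 0.0}]}}

```text
time_s: 7.45
ee_pos: [576.2, 80.7, 23.5]
tcp_rot: [[-0.999, 0.0, 0.036], [-0.036, 0.0, -0.999], [-0.0, -1.0, 0.0]]
force: [0.2, 2.3, 3.0]
grip_width: 91.2
```

Emit:
{"method": "move_arm", "body": {"increments": [{"dx": 0,"dy": 0,"dz": -0.35,"rx": 0,"ry": 0,"rz": 0,"gripper": 0.0},{"dx": 0,"dy": 0,"dz": -0.35,"rx": 0,"ry": 0,"rz": 0,"gripper": 0.0},{"dx": 0,"dy": 0,"dz": -0.25,"rx": 0,"ry": 0,"rz": 0,"gripper": 0.0},{"dx": 0,"dy": 0,"dz": -0.25,"rx": 0,"ry": 0,"rz": 0,"gripper": 0.0},{"dx": 0,"dy": 0,"dz": -0.15,"rx": 0,"ry": 0,"rz": 0,"gripper": 0.0},{"dx": 0,"dy": 0,"dz": 0,"rx": 0,"ry": 0,"rz": 0,"gripper": 0.0}]}}

```text
time_s: 7.95
ee_pos: [575.6, 94.3, 23.4]
tcp_rot: [[-0.999, -0.0, 0.036], [-0.036, 0.0, -0.999], [0.0, -1.0, -0.0]]
force: [-0.3, 1.2, 2.8]
grip_width: 91.3
```

```bash
python3 -c "
from h import *
to(0,15.5,23)
im=imaging.read_camera('side')
bright(im,300,204,334,230,150)
a=im[180:250,270:350];a=cv2.resize(a,None,fx=8,fy=8,interpolation=2);a=np.clip(a*1.5,0,255).astype(np.uint8)
cv2.imwrite('pics/6.png',a)
"
```

```text
t 7.95 pos [575.6  94.3  23.4] stage -0.2 13.4 3.37 zang -87.93 F [-0.3  1.2  2.8] w 91.3
d cm [-0.023  0.037 -0.213]
blob 1508.0
[49. 85.] -18.9 -3.4
[90. 42.] -19.0 -39.9
[115.  66.] -38.5 -31.0
[ 74. 109.] -38.0 4.9
blob 925.5
[ 4. 69.] 5.1 -2.4
[20. 29.] 14.3 -30.7
[69. 49.] -13.6 -30.1
[53. 89.] -22.1 -2.2
```

View pics/6.png

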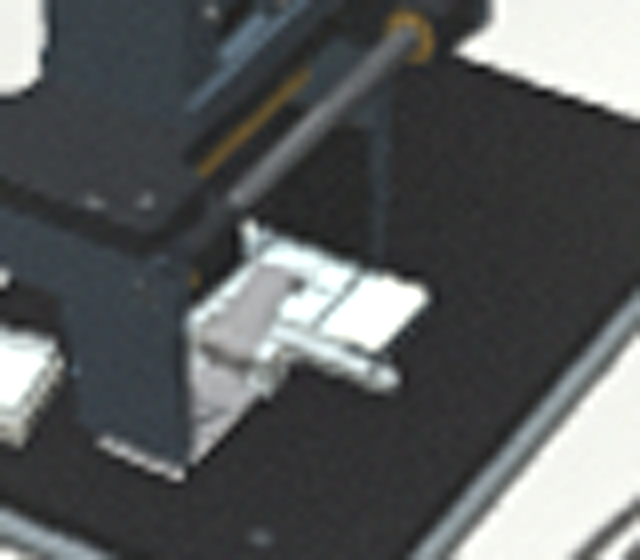

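The glass is now beneath the nose, nearly at the bar. I'll push the last millimetres in small steps and watch the y force.

Emit:
{"method": "move_arm", "body": {"increments": [{"dx": 0,"dy": 0,"dz": -0.1,"rx": 0,"ry": 0,"rz": 0,"gripper": 0.0},{"dx": 0,"dy": 0,"dz": -0.1,"rx": 0,"ry": 0,"rz": 0,"gripper": 0.0},{"dx": 0,"dy": 0,"dz": 0,"rx": 0,"ry": 0,"rz": 0,"gripper": 0.0},{"dx": 0,"dy": 0,"dz": 0,"rx": 0,"ry": 0,"rz": 0,"gripper": 0.0}]}}

```text
time_s: 8.33
ee_pos: [575.5, 95.9, 23.4]
tcp_rot: [[-0.999, -0.0, 0.036], [-0.036, 0.0, -0.999], [0.0, -1.0, -0.0]]
force: [0.2, -0.3, 2.3]
grip_width: 91.3
```

Emit:
{"method": "move_arm", "body": {"increments": [{"dx": 0,"dy": 0,"dz": -0.1,"rx": 0,"ry": 0,"rz": 0,"gripper": 0.0},{"dx": 0,"dy": 0,"dz": 0,"rx": 0,"ry": 0,"rz": 0,"gripper": 0.0},{"dx": 0,"dy": 0,"dz": 0,"rx": 0,"ry": 0,"rz": 0,"gripper": 0.0}]}}

```text
time_s: 8.58
ee_pos: [575.6, 96.9, 23.4]
tcp_rot: [[-0.999, 0.0, 0.036], [-0.036, 0.0, -0.999], [-0.0, -1.0, -0.0]]
force: [-0.7, -1.3, 2.4]
grip_width: 91.1
```

```bash
python3 -c "
from h import *
to(0,15.5,23)"
```

```text
t 8.5833 pos [575.6  96.9  23.4] stage -0.1 15.9 3.44 zang -87.94 F [-0.7 -1.3  2.4] w 91.1
d cm [-0.014  0.044  0.041]
```

Emit:
{"method": "move_arm", "body": {"increments": [{"dx": 0,"dy": 0,"dz": -0.1,"rx": 0,"ry": 0,"rz": 0,"gripper": 0.0},{"dx": 0,"dy": 0,"dz": 0,"rx": 0,"ry": 0,"rz": 0,"gripper": 0.0},{"dx": 0,"dy": 0,"dz": 0,"rx": 0,"ry": 0,"rz": 0,"gripper": 0.0}]}}

```text
time_s: 8.83
ee_pos: [575.6, 97.2, 23.4]
tcp_rot: [[-0.999, 0.0, 0.036], [-0.036, -0.001, -0.999], [0.0, -1.0, 0.001]]
force: [-0.4, -8.1, 2.2]
grip_width: 91.4
```

Emit:
{"method": "move_arm", "body": {"increments": [{"dx": 0,"dy": 0,"dz": -0.05,"rx": 0,"ry": 0,"rz": 0,"gripper": 0.0},{"dx": 0,"dy": 0,"dz": 0,"rx": 0,"ry": 0,"rz": 0,"gripper": 0.0},{"dx": 0,"dy": 0,"dz": 0,"rx": 0,"ry": 0,"rz": 0,"gripper": 0.0}]}}

```text
time_s: 9.08
ee_pos: [575.6, 97.3, 23.4]
tcp_rot: [[-0.999, -0.0, 0.036], [-0.036, -0.001, -0.999], [0.0, -1.0, 0.001]]
force: [0.8, -12.2, 2.8]
grip_width: 91.2
```

```bash
python3 -c "
from h import *
to(0,15.5,23)
im=imaging.read_camera('side')
bright(im,300,204,334,230,175)
a=im[195:245,285:345];a=cv2.resize(a,None,fx=12,fy=12,interpolation=2);a=np.clip(a*1.2,0,255).astype(np.uint8)
cv2.imwrite('pics/7.png',a)
"
```

```text
t 9.0833 pos [575.6  97.3  23.4] stage -0.1 16.3 3.42 zang -87.92 F [  0.8 -12.2   2.8] w 91.2
d cm [-0.013  0.042  0.08 ]
blob 1234.5
[50. 86.] -20.0 -2.9
[87. 48.] -20.1 -35.4
[109.  69.] -37.0 -27.7
[ 72. 107.] -36.6 4.3
```

View pics/7.png

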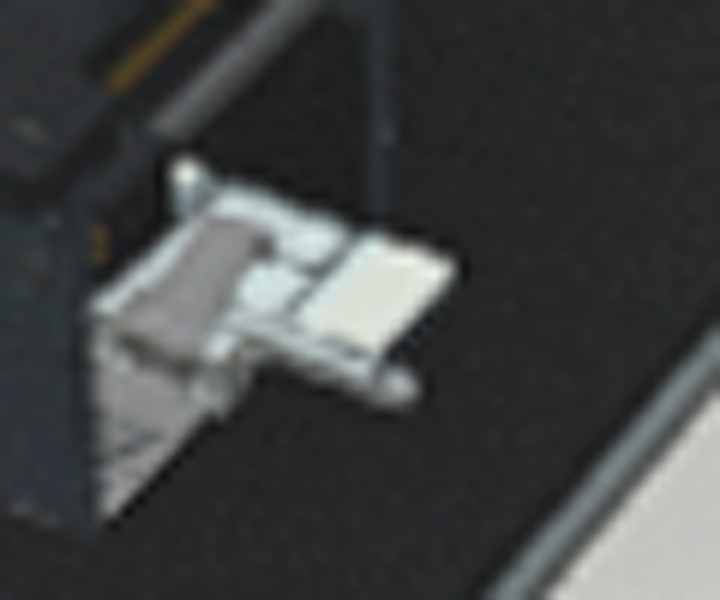

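The chamber is seated. The contact force is 12 N, the right end's mean y is about −15.4 mm, and the edge lies along the bar. I'll back off slightly, then rise.

Emit:
{"method": "move_arm", "body": {"increments": [{"dx": 0,"dy": 0,"dz": 0.2,"rx": 0,"ry": 0,"rz": 0,"gripper": 0.0},{"dx": 0,"dy": 0,"dz": 0.15,"rx": 0,"ry": 0,"rz": 0,"gripper": 0.0},{"dx": 0,"dy": 0,"dz": 0,"rx": 0,"ry": 0,"rz": 0,"gripper": 0.0},{"dx": 0,"dy": -0.4,"dz": 0,"rx": 0,"ry": 0,"rz": 0,"gripper": 0.0},{"dx": 0,"dy": -0.5,"dz": 0,"rx": 0,"ry": 0,"rz": 0,"gripper": 0.0},{"dx": 0,"dy": -0.5,"dz": 0,"rx": 0,"ry": 0,"rz": 0,"gripper": 0.0},{"dx": 0,"dy": -1,"dz": 0,"rx": 0,"ry": 0,"rz": 0,"gripper": 0.0},{"dx": 0,"dy": -2,"dz": 0,"rx": 0,"ry": 0,"rz": 0,"gripper": 0.0}]}}

```text
time_s: 9.8
ee_pos: [574.5, 94.8, 67.0]
tcp_rot: [[-0.999, -0.003, 0.036], [-0.036, -0.0, -0.999], [0.003, -1.0, 0.0]]
force: [-0.6, 0.2, 1.0]
grip_width: 91.4
```

Emit:
{"method": "move_arm", "body": {"increments": [{"dx": 0,"dy": -3,"dz": 0,"rx": 0,"ry": 0,"rz": 0,"gripper": 0.0},{"dx": 0,"dy": -3,"dz": 0,"rx": 0,"ry": 0,"rz": 0,"gripper": 0.0},{"dx": 0,"dy": -3,"dz": 0,"rx": 0,"ry": 0,"rz": 0,"gripper": 0.0},{"dx": 2,"dy": 0,"dz": 3,"rx": 0,"ry": 0,"rz": 0,"gripper": 0.0},{"dx": 2,"dy": 0,"dz": 3,"rx": 0,"ry": 0,"rz": 0,"gripper": 0.0},{"dx": 2,"dy": 0,"dz": 3,"rx": 0,"ry": 0,"rz": 0,"gripper": 0.0},{"dx": 2,"dy": 0,"dz": 3,"rx": 0,"ry": 0,"rz": 0,"gripper": 0.0},{"dx": 2,"dy": 0,"dz": 3,"rx": 0,"ry": 0,"rz": 0,"gripper": 0.0}]}}

```text
time_s: 10.47
ee_pos: [480.0, -59.6, 158.3]
tcp_rot: [[-0.999, 0.001, 0.037], [-0.037, -0.0, -0.999], [-0.001, -1.0, 0.0]]
force: [0.8, -0.4, -0.3]
grip_width: 91.1
```

Emit:
{"method": "move_arm", "body": {"increments": [{"dx": 2,"dy": 0,"dz": 3.5,"rx": 0,"ry": 0,"rz": 0,"gripper": 0.0},{"dx": 2,"dy": 0,"dz": 3.5,"rx": 0,"ry": 0,"rz": 0,"gripper": 0.0},{"dx": 2,"dy": 0,"dz": 3.5,"rx": 0,"ry": 0,"rz": 0,"gripper": 0.0},{"dx": 1,"dy": 0,"dz": 3.5,"rx": 0,"ry": 0,"rz": 0,"gripper": 0.0},{"dx": 0,"dy": 0,"dz": 0,"rx": 0,"ry": 0,"rz": 0,"gripper": 0.0},{"dx": 0,"dy": 0,"dz": 0,"rx": 0,"ry": 0,"rz": 0,"gripper": 0.0}]}}

```text
time_s: 10.97
ee_pos: [415.7, -202.7, 158.1]
tcp_rot: [[-0.999, 0.001, 0.032], [-0.032, -0.001, -0.999], [-0.001, -1.0, 0.001]]
force: [-0.2, 0.5, -0.6]
grip_width: 91.7
```

```bash
python3 -c "
from h import *
st()
im=imaging.read_camera('side')
bright(im,285,194,334,230,175)
t=imaging.read_camera('top')[165:235,260:340]
a=cv2.resize(im[195:245,275:345],None,fx=8,fy=8,interpolation=2);t=cv2.resize(t,(457,400),interpolation=2)
a=cv2.resize(a,(450,321));t=cv2.resize(t,(320,280));o=np.zeros((330,780,3),np.uint8);o[:321,:450]=a;o[:280,455:775]=t
cv2.imwrite('pics/8.png',np.clip(o*1.2,0,255).astype(np.uint8))
"
```

```text
t 10.9667 pos [ 415.7 -202.7  158.1] stage -170.7 -277.8 138.14 zang -88.14 F [-0.2  0.5 -0.6] w 91.7
blob 1353.5
[124. 137.] -19.7 -2.3
[159.  96.] -18.3 -35.8
[185. 118.] -37.1 -28.3
[150. 159.] -38.2 4.6
blob 542.5
[89. 93.] 11.3 -20.5
[98. 75.] 15.0 -34.3
[145.  98.] -13.2 -31.1
[135. 116.] -16.6 -17.5
blob 894.5
[25. 96.] 35.9 -2.9
[63. 61.] 35.0 -34.3
[79. 78.] 21.9 -27.6
[ 40. 113.] 23.0 3.3
```

View pics/8.png

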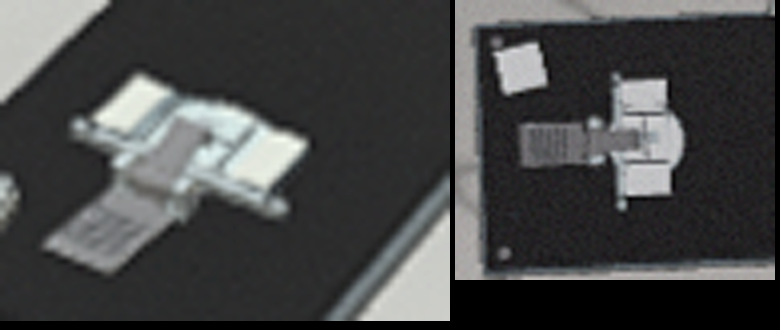

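Both views show the chamber flush against the bar with the clip down on its middle. The two frosted ends have mean y of −15.5 and −15.4 mm, and the chamber's centre x is about +0.3 mm. I'm handing in.

```bash
python3 -c "
from workcell import job;print(job.close_job())"
```

```text
the job is handed in; nothing more can be done
None
```

The glass counting chamber is loaded and the job is handed in. It took about 11 s of the 64 s allowed, and no verdict was reported.

**What I did:**
1. With the fingers shut, I slid the chamber to just in front of the nose.
2. With the gripper open, I pressed the heel down with one fingertip (about 7 N at first, 2–3 N as it slid outward).
3. I pushed the chamber in with the other fingertip until it met the stop bar at about 12 N.
4. I backed off about 3 mm, rose so the clip came down on the glass, and moved clear.

**Last checks (camera):**
- **Against the bar:** the two frosted ends sit at −15.5 and −15.4 mm from the bar face, so the chamber is home and square.
- **Centring:** it is about 0.3 mm off the clip line.
- **Clip:** both views show it resting on the middle of the glass.
- **Bystanders:** the cover box looked undisturbed in the last pictures. The other things were not in that last crop, but nothing came near them.

**One disagreement:** after the first slide, the chamber was about 4–5 mm short of where I had worked out. The fingertips are probably thinner than I assumed, and I corrected for it before pressing the clip. I had no reading of the clip angle or its force on the glass; the angle is judged from the pictures and fingertip height.

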